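Swipe the test reader's touch bar

TASK

Log the row of tests on the reader: set the fingertips lightly on the white touch bar at the blue mark nearest the green disc, and run them along the bar in one unbroken stroke over all four marks to the one nearest the red disc, always touching the bar but never pressing it down to its stop. Finish with the fingertips still resting lightly on that last mark, holding there. Grasp nothing, and leave the cassettes, vial, bottle, tape roll and pen where they are.

Things in the scene. Friction and masses are not known exactly. Their poses are not given: they have to be found in the camera images.
- reader: grey test reader, a flat fixed deck 190 mm (its x) by 340 mm (its y) by 30 mm high; origin under its centre on the table, x points from the side with the touch bar to the far side with the cassettes, y along the row. Turned up to 26 degrees on the table
- bar_mid (a point): middle of the top face of the touch bar while untouched; axes as the reader. The bar is white, straight, 225 mm long (y), 16 mm wide (x); its top stands 44 mm above the table, 14 mm above the reader's deck; it lies 60 mm from the reader's centre line on its -x side
- mark0 (a point): point on top of the untouched touch bar at a printed blue cross-line 8 mm wide; mark 0 of 0 to 3, at +82.5 mm along the reader's y from bar_mid (marks are 55 mm apart; the bar runs 30 mm on past the end marks). It does not sink with the bar. A touch counts as being where the middle between the fingertips is, so shut fingers tell it best
- mark1 (a point): point on top of the untouched touch bar at a printed blue cross-line 8 mm wide; mark 1 of 0 to 3, at +27.5 mm along the reader's y from bar_mid (marks are 55 mm apart; the bar runs 30 mm on past the end marks). It does not sink with the bar. A touch counts as being where the middle between the fingertips is, so shut fingers tell it best
- mark2 (a point): point on top of the untouched touch bar at a printed blue cross-line 8 mm wide; mark 2 of 0 to 3, at -27.5 mm along the reader's y from bar_mid (marks are 55 mm apart; the bar runs 30 mm on past the end marks). It does not sink with the bar. A touch counts as being where the middle between the fingertips is, so shut fingers tell it best
- mark3 (a point): point on top of the untouched touch bar at a printed blue cross-line 8 mm wide; mark 3 of 0 to 3, at -82.5 mm along the reader's y from bar_mid (marks are 55 mm apart; the bar runs 30 mm on past the end marks). It does not sink with the bar. A touch counts as being where the middle between the fingertips is, so shut fingers tell it best
- touch_bar (a joint): how far the touch bar is pressed straight down, in m: 0 untouched, 0.010 at its stop. The whole bar sinks level on soft springs: about 0.9 N starts it moving, 1.3 N at 1 mm, 2.4 N at 3 mm, 5.9 N at the stop. It feels a touch from about 1 mm, and 9 mm or more is pressing too hard
- start_disc: green disc, 26 mm across and 5 mm thick, fixed on the reader's deck in line with the bar, beyond one of its ends (140 mm from bar_mid): the stroke starts at this end. Origin under its centre, top 35 mm above the table
- finish_disc: red disc, the same size and height, beyond the other end of the bar: the stroke finishes at this end. The two may be either way round
- cassette0: white test cassette, 70 x 20 x 5 mm, lying loose on the reader's deck (30 mm above the table) beside mark 0, its centre about 90 mm from the bar towards the reader's +x; origin under its centre, x lengthwise. Not to be moved
- cassette1: white test cassette, 70 x 20 x 5 mm, lying loose on the reader's deck (30 mm above the table) beside mark 1, its centre about 90 mm from the bar towards the reader's +x; origin under its centre, x lengthwise. Not to be moved
- cassette2: white test cassette, 70 x 20 x 5 mm, lying loose on the reader's deck (30 mm above the table) beside mark 2, its centre about 90 mm from the bar towards the reader's +x; origin under its centre, x lengthwise. Not to be moved
- cassette3: white test cassette, 70 x 20 x 5 mm, lying loose on the reader's deck (30 mm above the table) beside mark 3, its centre about 90 mm from the bar towards the reader's +x; origin under its centre, x lengthwise. Not to be moved
- vial: small pale dropper vial, 20 mm across, 46 mm tall, standing loose on the deck between the two middle cassettes, 70 to 120 mm from the bar; origin under its centre. Not to be moved
- bottle: white bottle with a paper label, 44 mm across, 85 mm tall, standing on the table beside the reader's -y end; origin under its centre. Not to be moved
- tape_roll: cardboard ring, 90 mm across, 22 mm high, lying on the table beside the reader's +y end; origin under its centre. Not to be moved
- marker_pen: white and blue marker pen, about 150 mm long and 11 mm high, lying on the table on the -x side of the reader; origin under it, x lengthwise. Not to be moved

How it is judged (in metres and radians):
On the way, in this order (a step that is already met when the one before it is completed fails the run):
1. the fingertips touch the bar at the first mark counted from the green disc (within 14 mm along the bar) (((horizontal distance between start_disc and mark0 below 0.1 m and y of the grasp point in the frame of mark0 between -0.014 and 0.014 m and value of joint touch_bar above 0.0008 m and contact force between the fingers and reader above 0.2 N) or (horizontal distance between start_disc and mark3 below 0.1 m and y of the grasp point in the frame of mark3 between -0.014 and 0.014 m and value of joint touch_bar above 0.0008 m and contact force between the fingers and reader above 0.2 N))), for 0.05 s.
2. the fingertips touch the bar at the second mark counted from the green disc (within 14 mm along the bar) (((horizontal distance between start_disc and mark0 below 0.1 m and y of the grasp point in the frame of mark1 between -0.014 and 0.014 m and value of joint touch_bar above 0.0008 m and contact force between the fingers and reader above 0.2 N) or (horizontal distance between start_disc and mark3 below 0.1 m and y of the grasp point in the frame of mark2 between -0.014 and 0.014 m and value of joint touch_bar above 0.0008 m and contact force between the fingers and reader above 0.2 N))), for 0.05 s.
3. the fingertips touch the bar at the third mark counted from the green disc (within 14 mm along the bar) (((horizontal distance between start_disc and mark0 below 0.1 m and y of the grasp point in the frame of mark2 between -0.014 and 0.014 m and value of joint touch_bar above 0.0008 m and contact force between the fingers and reader above 0.2 N) or (horizontal distance between start_disc and mark3 below 0.1 m and y of the grasp point in the frame of mark1 between -0.014 and 0.014 m and value of joint touch_bar above 0.0008 m and contact force between the fingers and reader above 0.2 N))), for 0.05 s.
4. the fingertips touch the bar at the last mark counted from the green disc (within 14 mm along the bar) (((horizontal distance between start_disc and mark0 below 0.1 m and y of the grasp point in the frame of mark3 between -0.014 and 0.014 m and value of joint touch_bar above 0.0008 m and contact force between the fingers and reader above 0.2 N) or (horizontal distance between start_disc and mark3 below 0.1 m and y of the grasp point in the frame of mark0 between -0.014 and 0.014 m and value of joint touch_bar above 0.0008 m and contact force between the fingers and reader above 0.2 N))), for 0.05 s.
At the end, for the whole second after the job is handed in: The fingertips rest still on the touch bar within 14 mm (along the bar) of the mark nearest the red disc, the bar pressed between 0.8 and 9 mm; the cassettes lie within 8 mm, the other loose things within 20 mm of where they began (((horizontal distance between start_disc and mark0 below 0.1 m and y of the grasp point in the frame of mark3 between -0.014 and 0.014 m and value of joint touch_bar above 0.0008 m and contact force between the fingers and reader above 0.2 N) or (horizontal distance between start_disc and mark3 below 0.1 m and y of the grasp point in the frame of mark0 between -0.014 and 0.014 m and value of joint touch_bar above 0.0008 m and contact force between the fingers and reader above 0.2 N)) and value of joint touch_bar below 0.009 m and velocity of joint touch_bar between -0.01 and 0.01 m/s and not (distance of any of cassette0, cassette1, cassette2, cassette3 from where it was at the start of the episode above 0.008 m or distance of any of vial, bottle, tape_roll, marker_pen from where it was at the start of the episode above 0.02 m)); the arm keeps its last pose, push and grip.
It fails at once if the touch bar is pressed (nearly) to its stop: 9 mm or more (value of joint touch_bar above 0.009 m).
It fails at once if the fingertips are just above the bar between its end marks (more than 20 mm inside them, tips lower than about 20 mm over it) without touching it: the stroke is broken, or begun part-way (value of joint touch_bar below 0.0003 m and y of the grasp point in the frame of bar_mid between -0.0625 and 0.0625 m and x of the grasp point in the frame of bar_mid between -0.025 and 0.025 m and z of the grasp point in the frame of bar_mid below 0.04 m).
It fails at once if a cassette is moved more than 8 mm, or the vial, bottle, tape roll or pen more than 20 mm (pushed, lifted or carried) (distance of any of cassette0, cassette1, cassette2, cassette3 from where it was at the start of the episode above 0.008 m or distance of any of vial, bottle, tape_roll, marker_pen from where it was at the start of the episode above 0.02 m).
It fails at once if the vial or bottle is tipped (angle between any of vial, bottle's own z axis and vertical above 0.4 rad).
It also fails if it takes over 35 s, if anything falls off the work surface, if the arm or the gripper's body presses on something with over 40 N, if the wrist force passes 120 N, or if a joint passes its speed limit or range.

ROBOT

A 6-joint arm with a two-finger parallel gripper is mounted at the origin on the work surface. World frame = base frame: x ahead of the robot, y to its left, z up, the work surface at z = 0. Lengths are in mm, angles in rad, forces in N, time in s.
With the tool pointing down it reaches from about 300 to 775 mm from the base axis. Payload 14.6 kg.
Tool frame: the origin (TCP) lies between the finger pads; the fingertips stand 11 mm ahead of it and the grasp point (between the pads) lies 8 mm behind it; z points along the fingers, y is the direction in which the jaws open and shut (so a half turn about z gives the same grasp; the last joint's range is limited). The gripper opens to 94 mm and grips with 3 to 60 N. Pads are 16 mm wide; open, the fingers measure 119 mm over their backs; the gripper's body (75 mm by 177 mm) begins 78 mm behind the grasp point.
Start: joints at [1.211, 0.3, 1.521, -0, 1.321, -0.067], TCP at [158.746, 526.582, 216.446] pointing down, gripper open.
Joint ranges: [-3.03, 3.03], [-0.79, 2.21], [0.23, 2.52], [-1.04, 4.18], [0, 3.07], [-2.55, 2.55]. Speed limits (rad/s): [2.22, 2.22, 2.57, 3.14, 3.14, 3.14].

INTERFACE

Orientations are given as [roll, pitch, yaw] about the fixed x, y, z axes, in that order (R = Rz(yaw) Ry(pitch) Rx(roll)).
In Python, from cell import * gives the robot as it stands.
- The arm moves only by the tool arm_command, never from a script. Its argument "deltas" is a list of rows, each an object with "xyz": the shift along the world's x, y, z in m, a list of three; "turn": the turn, a rotation vector about the world's x, y, z in rad, a list of three. A call has 1 to 12 rows; each row shifts and turns the commanded pose from where the row before left it; what a row does not reach is not made up. A row lasts 1/8 s, in which the tool goes at most 62.5 mm and 10.7 degrees, less where a joint would pass 70% of its speed; a pose out of reach is approached as far as the arm can. A call with a gripper value outside its range is refused whole. "gripper" is the closure, from 0 (fully open) to 1 (shut), set as the call begins (left out, the last holds). The fingers move at their own pace and stop on an object; "force" is the grip in N (left out, the last holds). Time passes only in rows, so rows that do not move let the fingers close. It gives the time, the measured TCP pose, the force and the opening at its end, in the units of the state.
- read_state(): the state, without advancing time (a new reading comes with each control period).
- camera(name): name is "side" or "top" or "wrist"; returns a dict with "color" (400x640x3 uint8, red, green, blue), "fx", "fy", "cx", "cy" (pixels), "rvec" (rotation vector, rad) and "tvec" (3), from world to camera coordinates, as OpenCV has them; the wrist camera has in their place "mount" (4x4, takes a point from camera to tool coordinates, whose origin is the TCP and whose axes are the flange's). Camera axes: x right, y down, z forward; pixel columns grow to the right and rows downward; lengths in mm; the calibration is good to about 2 mm. A picture is of the moment at which its call begins: read the wrist's pose just before it. There is no depth.
- sign_off(): hands the job in, once; it reports no verdict.
The state is a dict: "clock": time; "joints": joint angles; "qd": joint speeds; "effort": joint torques, N m; "eef_pos": TCP position; "eef_rot": TCP orientation; "wrist_force": force on the tool from outside, world axes, zero at the start; "moment": the same for the moment, N m; "finger_gap": finger opening in mm.
Only numpy, scipy, OpenCV 4.12 (cv2) and the standard library are available. Lean on these libraries where they do the work, as an engineer would, in place of code of your own. Each camera call takes 0.05 s, during which the arm holds its last target.

## Working session

There is one attempt and no reset: what is moved stays moved. The work goes in short steps, Python scripts to look and compute and a tool call to move; the robot and the scene stay as the last step left them, time stands still between calls to the robot, and variables do not carry over. Pictures are saved under pics/ and viewed, and the job is handed in when it is done.

Besides the shell and the picture viewer there is one more tool, called after "Call:" by a JSON object that holds its "name" and its "arguments". arm_command: Moves the arm, as the interface text tells. Its arguments: {"type":"object","properties":{"deltas":{"type":"array","items":{"type":"object","properties":{"xyz":{"type":"array","items":{"type":"number"}},"turn":{"type":"array","items":{"type":"number"}}}}},"gripper":{"type":"number"},"force":{"type":"number"}},"required":["deltas"]}

```bash
mkdir -p pics && python3 - <<'E'
from cell import *
import cv2
print(read_state())
for n in ("top","side"):
    c=camera(n); cv2.imwrite(f"pics/{n}0.png",c["color"][:,:,::-1])
    print(n,{k:c[k] for k in c if k!="color"})
E
```

```text
{'clock': 0.0, 'joints': array([ 1.21139557e+00,  3.00473911e-01,  1.52157323e+00,  1.44388654e-05,
        1.32070678e+00, -6.66194566e-02]), 'qd': array([ 0.00058337, -0.00049514, -0.00089677,  0.0011474 , -0.00184153,
       -0.00115818]), 'effort': array([ 1.85030731e-03, -5.31810451e+01, -3.52742565e+01,  7.09202746e-02,
        2.43278418e-02, -1.22214001e-04]), 'eef_pos': array([158.6608341 , 526.35840149, 215.88810461]), 'eef_rot': array([-3.14043490e+00, -9.12600389e-05,  2.84880772e+00]), 'wrist_force': array([-0.47110749,  0.92047958,  0.43161773]), 'moment': array([ 0.04125945, -0.00682461, -0.03378338]), 'finger_gap': 93.80343481767059}
top {'fx': 386.12061219766065, 'fy': 386.12061219766065, 'cx': 321.70241142606767, 'cy': 196.60629019892738, 'rvec': array([ 2.19966655, -2.15911548,  0.18153723]), 'tvec': array([ 20.22859453, 594.08714623, 778.33776574])}
side {'fx': 407.6314428214457, 'fy': 407.6314428214457, 'cx': 321.5382189781653, 'cy': 198.1776501867544, 'rvec': array([ 0.43228595, -2.69209744,  1.31107764]), 'tvec': array([577.82729816, 125.04967077, 917.56310782])}
```

View pics/top0.png

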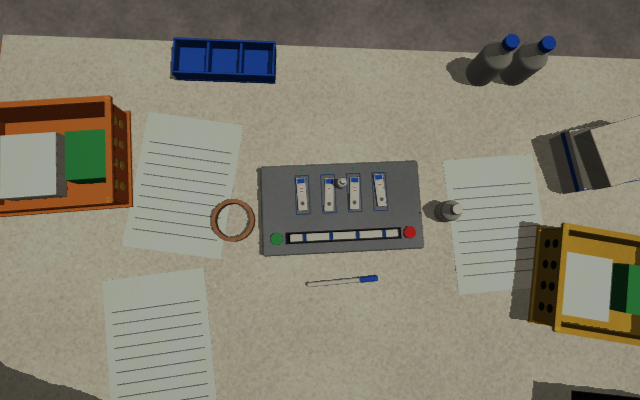

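View pics/side0.png

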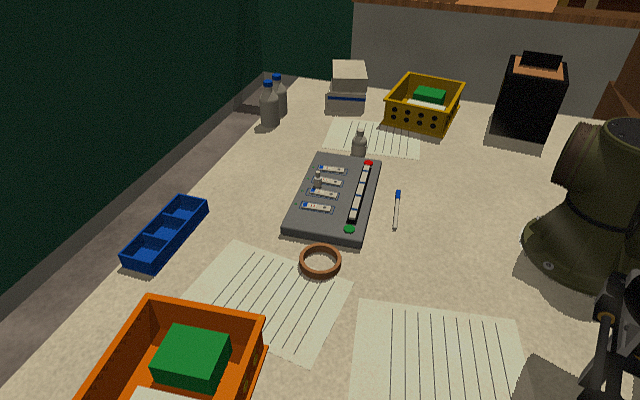

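The top view shows the green disc near (277,239), the red disc near (409,232), and the bar between them. The tape roll is at the green end and the bottle at the red end. I'll enlarge this area next.

```bash
python3 - <<'E'
import cv2
a=cv2.imread("pics/top0.png"); cv2.imwrite("pics/topc.png",cv2.resize(a[220:255,262:426],None,fx=4.8,fy=4.8,interpolation=cv2.INTER_CUBIC))
a=cv2.imread("pics/side0.png"); cv2.imwrite("pics/sidec.png",cv2.resize(a[150:242,320:400],None,fx=6,fy=6,interpolation=cv2.INTER_CUBIC))
E
```

```text
(no output)
```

View pics/topc.png

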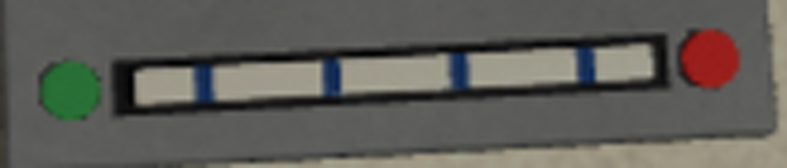

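View pics/sidec.png

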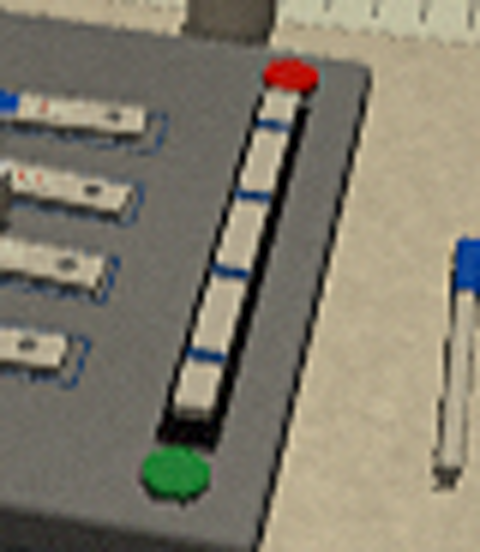

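The top crop (4.8x) shows green at (70,90), the marks at (204,83), (332,77), (459,71) and (586,65), and red at (710,58). The side crop (6x) shows green at (176,474), the marks at (208,355), (231,271), (252,196) and (273,124), and red at (291,76).

```bash
cat > h.py <<'E'
import numpy as np, cv2
from cell import *
def P(c,px,z):
    R=cv2.Rodrigues(np.array(c["rvec"]))[0]; t=np.array(c["tvec"])
    o=-R.T@t; d=R.T@np.array([(px[0]-c["cx"])/c["fx"],(px[1]-c["cy"])/c["fy"],1.])
    return o+d*(z-o[2])/d[2]
E
python3 - <<'E'
from h import *
T=[(70,90),(204,83),(332,77),(459,71),(586,65),(710,58)]
S=[(176,474),(208,355),(231,271),(252,196),(273,124),(291,76)]
z=[35,44,44,44,44,35]
for n,L,f,o in (("top",T,4.8,(262,220)),("side",S,6,(320,150))):
    c=camera(n)
    p=np.array([P(c,((u+.5)/f-.5+o[0],(v+.5)/f-.5+o[1]),h) for (u,v),h in zip(L,z)])
    print(n,p.round(1).tolist(), np.linalg.norm(np.diff(p[:,:2],axis=0),axis=1).round(1))
    m=p[1:5]; d=m[3]-m[0]; print("mid",m.mean(0), "ang of reader y vs world y", np.arctan2(d[0],-d[1]))
E
```

```text
top [[504.6, 124.2, 35.0], [508.4, 66.5, 44.0], [511.9, 11.7, 44.0], [515.4, -43.2, 44.0], [518.9, -98.4, 44.0], [523.2, -155.2, 35.0]] [57.8 55.  55.  55.3 56.9]
mid [513.62533787 -15.85642684  44.        ] ang of reader y vs world y 0.06350064287563595
side [[503.0, 124.7, 35.0], [506.6, 63.7, 44.0], [510.8, 8.3, 44.0], [514.7, -45.5, 44.0], [518.4, -101.6, 44.0], [521.5, -156.1, 35.0]] [61.1 55.5 54.  56.3 54.6]
mid [512.59712541 -18.76760651  44.        ] ang of reader y vs world y 0.07098917769220656
```

The two cameras agree within 3 mm, and the spacings match the stated 55 mm. I take the mean: mark0 at about (507.7, 65.3), mark3 at about (518.5, −99.3), and reader yaw 0.066. Next I move above mark0 with the jaws shut along the bar.

Call:
{"name": "arm_command", "arguments": {"deltas": [{"xyz": [0.029, -0.038, 0], "turn": [0, 0, 0.03]}, {"xyz": [0.029, -0.038, 0], "turn": [0, 0, 0.03]}, {"xyz": [0.029, -0.038, 0], "turn": [0, 0, 0.03]}, {"xyz": [0.029, -0.038, 0], "turn": [0, 0, 0.03]}, {"xyz": [0.029, -0.038, 0], "turn": [0, 0, 0.03]}, {"xyz": [0.029, -0.038, 0], "turn": [0, 0, 0.03]}, {"xyz": [0.029, -0.039, 0], "turn": [0, 0, 0.03]}, {"xyz": [0.029, -0.039, 0], "turn": [0, 0, 0.03]}, {"xyz": [0.029, -0.039, 0], "turn": [0, 0, 0.03]}, {"xyz": [0.029, -0.039, 0], "turn": [0, 0, 0.03]}, {"xyz": [0.029, -0.039, 0], "turn": [0, 0, 0.03]}, {"xyz": [0.029, -0.039, 0], "turn": [0, 0, 0.03]}], "gripper": 1, "force": 10}}

```text
clock: 1.7
eef_pos: [507.5, 63.1, 216.4]
eef_rot: [3.142, 0.0, -3.074]
wrist_force: [-0.5, 0.5, 0.5]
finger_gap: 0.3
```

Call:
{"name": "arm_command", "arguments": {"deltas": [{"xyz": [0.001, 0, -0.03]}, {"xyz": [0, 0, -0.03]}, {"xyz": [0, 0, -0.03]}, {"xyz": [0, 0, 0]}, {"xyz": [0, 0, 0]}, {"xyz": [0, 0, 0]}]}}

```text
validation failed for argument at $.de...
```

```bash
python3 - <<'E'
from h import *
s=read_state();print({k:np.round(s[k],4) for k in s})
c=camera("wrist"); cv2.imwrite("pics/w1.png",c["color"][:,:,::-1]); print({k:c[k] for k in c if k!="color"})
for n in ("top","side"): cv2.imwrite(f"pics/{n}1.png",camera(n)["color"][:,:,::-1])
print(read_state()["wrist_force"],read_state()["eef_pos"])
E
```

```text
{'clock': np.float64(1.7), 'joints': array([ 5.2100e-02,  2.1390e-01,  1.6290e+00,  1.0000e-04,  1.2987e+00,
       -1.5868e+00]), 'qd': array([-0.6633,  0.4006, -0.4784,  0.0032,  0.0723, -0.8975]), 'effort': array([ 3.95440e+00, -5.14990e+01, -3.14485e+01, -1.06700e-01,
       -2.32000e-02,  1.83080e+00]), 'eef_pos': array([507.4981,  63.1176, 216.4399]), 'eef_rot': array([ 3.1415,  0.    , -3.0736]), 'wrist_force': array([-0.5043,  0.5165,  0.4598]), 'moment': array([ 0.0173, -0.0867,  0.0077]), 'finger_gap': np.float64(0.2544)}
{'fx': 360.7268075943653, 'fy': 360.7268075943653, 'cx': 323.9990337135561, 'cy': 203.72617108141526, 'mount': array([[-7.19867786e-04, -9.59738715e-01, -2.80893361e-01,
         8.21206272e+01],
       [ 9.99999692e-01, -6.02610166e-04, -5.03818450e-04,
         3.90735129e-01],
       [ 3.14264878e-04, -2.80893637e-01,  9.59738853e-01,
        -1.68768734e+02],
       [ 0.00000000e+00,  0.00000000e+00,  0.00000000e+00,
         1.00000000e+00]])}
[ 0.29358875 -0.32398688  0.07204177] [507.24385916  63.14171381 215.92527906]
```

View pics/w1.png

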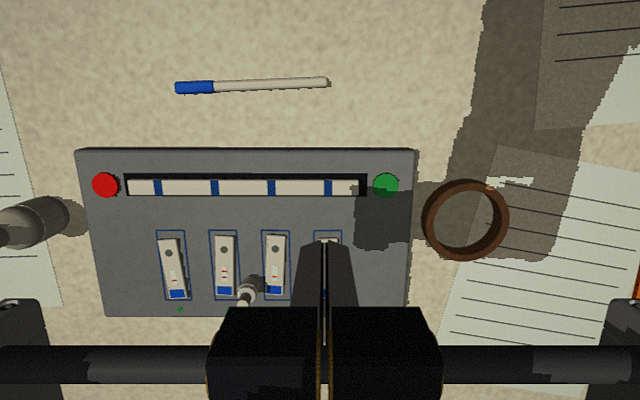

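View pics/side1.png

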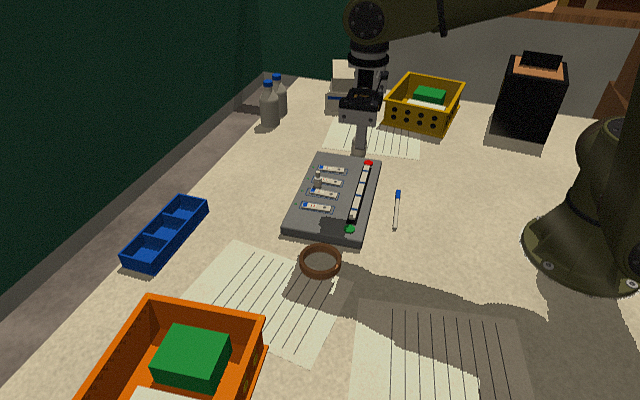

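The wrist view shows the marks in line at rows ~187, columns 157, 214, 271 and 328. The second move was refused, so I'll triangulate from this picture and re-send it with all fields.

```bash
cat >> h.py <<'E'
from scipy.spatial.transform import Rotation as Ro
def PW(c,s,px,z):
    M=np.array(c["mount"]); R=Ro.from_euler("xyz",s["eef_rot"]).as_matrix()
    o=R@M[:3,3]+s["eef_pos"]; d=R@M[:3,:3]@np.array([(px[0]-c["cx"])/c["fx"],(px[1]-c["cy"])/c["fy"],1.])
    return o+d*(z-o[2])/d[2]
E
python3 - <<'E'
from h import *
s=read_state(); print([s[k].round(4).tolist() for k in("eef_pos","eef_rot","wrist_force","qd")])
c=camera("wrist"); im=c["color"][:,:,::-1]; cv2.imwrite("pics/w2.png",cv2.resize(im[160:210,85:415],None,fx=2.4,fy=2.4,interpolation=cv2.INTER_CUBIC))
for u in [(157,187),(214,187),(271,187),(328,187)]: print(PW(c,s,u,44).round(1))
E
```

```text
[[507.2439, 63.1417, 215.9253], [-3.1415, -0.0009, -3.0771], [0.2936, -0.324, 0.072], [0.0496, -0.0273, 0.0301, 0.0057, 0.0013, 0.0338]]
[518.1 -98.4  44. ]
[514.6 -43.2  44. ]
[511.  12.  44.]
[507.5  67.3  44. ]
```

View pics/w2.png

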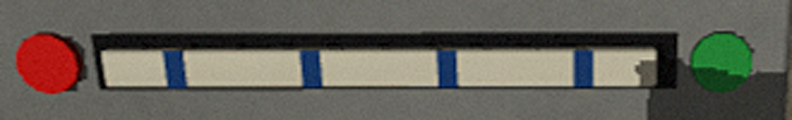

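Call:
{"name": "arm_command", "arguments": {"deltas": [{"xyz": [0.001, 0, -0.03], "turn": [0, 0, 0]}, {"xyz": [0, 0, -0.03], "turn": [0, 0, 0]}, {"xyz": [0, 0, -0.03], "turn": [0, 0, 0]}, {"xyz": [0, 0, 0], "turn": [0, 0, 0]}, {"xyz": [0, 0, 0], "turn": [0, 0, 0]}, {"xyz": [0, 0, 0], "turn": [0, 0, 0]}]}}

```text
clock: 2.65
eef_pos: [508.2, 64.9, 127.8]
eef_rot: [3.142, 0.002, -3.074]
wrist_force: [0.6, -0.5, 0.6]
finger_gap: 0.3
```

All three views agree within 3 mm: mark0 ≈ (507.7, 66), mark3 ≈ (518.3, −99). I'll descend to about 10 mm above the bar at mark0.

Call:
{"name": "arm_command", "arguments": {"deltas": [{"xyz": [0, 0.0015, -0.02], "turn": [0, 0, 0]}, {"xyz": [0, 0, -0.02], "turn": [0, 0, 0]}, {"xyz": [0, 0, -0.015], "turn": [0, 0, 0]}, {"xyz": [0, 0, -0.006], "turn": [0, 0, 0]}, {"xyz": [0, 0, 0], "turn": [0, 0, 0]}, {"xyz": [0, 0, 0], "turn": [0, 0, 0]}]}}

```text
clock: 3.4
eef_pos: [508.1, 66.1, 66.1]
eef_rot: [-3.142, 0.001, -3.074]
wrist_force: [-0.5, -1.0, 0.1]
finger_gap: 0.3
```

```bash
python3 - <<'E'
from h import *
for i in range(3):
    s=read_state(); print([s[k].round(4).tolist() for k in("eef_pos","eef_rot","wrist_force")])
    c=camera("side" if i==0 else "wrist")
    if i==0: a=c["color"][:,:,::-1]; cv2.imwrite("pics/s3.png",cv2.resize(a[140:240,310:410],None,fx=6,fy=6,interpolation=cv2.INTER_CUBIC))
    if i==1: cv2.imwrite("pics/w3.png",c["color"][:,:,::-1])
E
```

```text
[[508.1271, 66.1026, 66.0983], [-3.1415, 0.001, -3.0744], [-0.5279, -0.9686, 0.1296]]
[[508.0833, 66.0986, 66.0691], [-3.1416, 0.001, -3.0744], [0.8997, 0.6606, 0.3212]]
[[508.018, 66.0973, 65.9937], [-3.1416, 0.0009, -3.0744], [0.3284, 0.6068, 0.1956]]
```

View pics/s3.png

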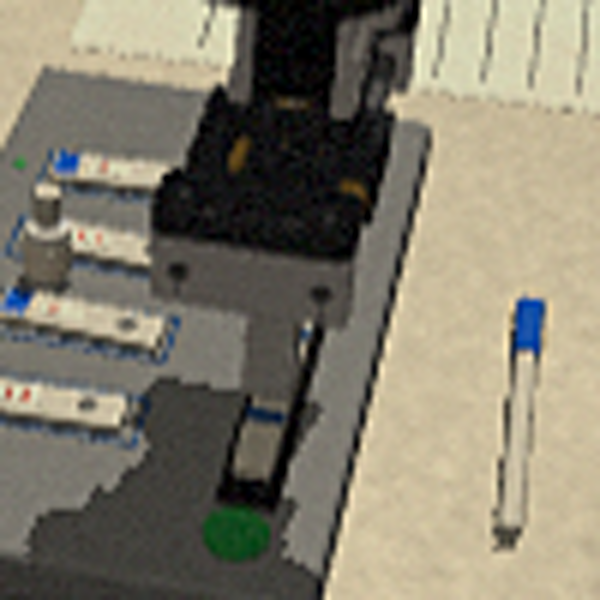

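View pics/w3.png

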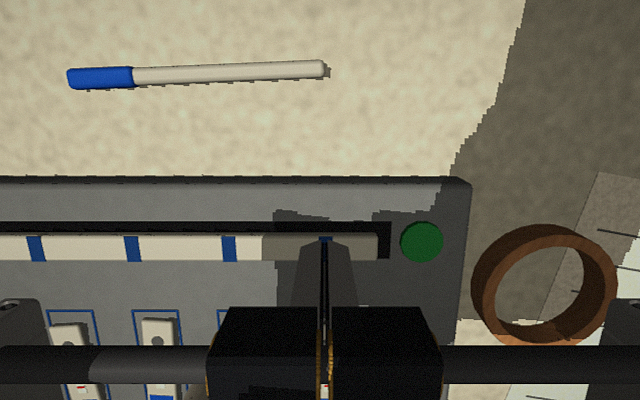

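The tips sit over the mark0 line, seen at wrist pixel (326,239), and over the bar. I'll lower gently now.

Call:
{"name": "arm_command", "arguments": {"deltas": [{"xyz": [0, 0, -0.005], "turn": [0, 0, 0]}, {"xyz": [0, 0, -0.004], "turn": [0, 0, 0]}, {"xyz": [0, 0, -0.002], "turn": [0, 0, 0]}, {"xyz": [0, 0, -0.002], "turn": [0, 0, 0]}, {"xyz": [0, 0, -0.001], "turn": [0, 0, 0]}, {"xyz": [0, 0, 0], "turn": [0, 0, 0]}, {"xyz": [0, 0, 0], "turn": [0, 0, 0]}]}}

```text
clock: 4.42
eef_pos: [507.7, 66.1, 51.5]
eef_rot: [3.142, -0.0, -3.074]
wrist_force: [-1.6, -0.8, 2.6]
finger_gap: 0.3
```

```bash
python3 - <<'E'
from h import *
F=[]
for i in range(10):
    s=read_state(); F.append(np.r_[s["eef_pos"],s["wrist_force"]]); c=camera("side")
F=np.array(F);print(F.round(2))
print(F.mean(0).round(2))
a=c["color"][:,:,::-1]; cv2.imwrite("pics/s4.png",cv2.resize(a[140:240,310:410],None,fx=6,fy=6,interpolation=cv2.INTER_CUBIC))
E
```

```text
[[ 5.0772e+02  6.6080e+01  5.1530e+01 -1.5600e+00 -7.7000e-01  2.6000e+00]
 [ 5.0773e+02  6.6090e+01  5.1530e+01 -2.7900e+00  7.4000e-01  4.0300e+00]
 [ 5.0773e+02  6.6090e+01  5.1510e+01 -2.1900e+00 -7.6000e-01  2.6000e+00]
 [ 5.0773e+02  6.6070e+01  5.1520e+01 -2.3200e+00 -3.8000e-01  2.1600e+00]
 [ 5.0775e+02  6.6090e+01  5.1490e+01 -1.9400e+00  2.2000e-01  2.5500e+00]
 [ 5.0773e+02  6.6080e+01  5.1490e+01 -2.6000e+00 -9.5000e-01  2.7900e+00]
 [ 5.0774e+02  6.6080e+01  5.1460e+01 -1.4800e+00 -4.9000e-01  3.5100e+00]
 [ 5.0774e+02  6.6100e+01  5.1440e+01 -2.5200e+00 -9.1000e-01  3.3300e+00]
 [ 5.0775e+02  6.6060e+01  5.1450e+01 -2.1700e+00 -3.3000e-01  2.3900e+00]
 [ 5.0773e+02  6.6050e+01  5.1440e+01 -2.6100e+00 -6.5000e-01  3.0100e+00]]
[ 5.0773e+02  6.6080e+01  5.1490e+01 -2.2200e+00 -4.3000e-01  2.9000e+00]
```

View pics/s4.png

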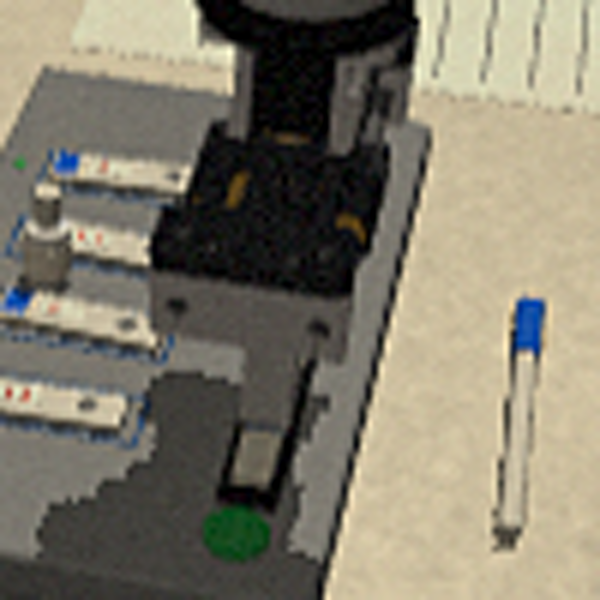

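Contact at mark0 reads Fz ≈ 2.9 N with the tips at z ≈ 40.5 mm, so the bar is pressed about 3.5–4 mm. I'll run the stroke in small steps, checking the force between calls.

Call:
{"name": "arm_command", "arguments": {"deltas": [{"xyz": [0.00045, -0.0069, 0], "turn": [0, 0, 0]}, {"xyz": [0.00045, -0.0069, 0], "turn": [0, 0, 0]}, {"xyz": [0.00045, -0.0069, 0], "turn": [0, 0, 0]}, {"xyz": [0.00045, -0.0069, 0], "turn": [0, 0, 0]}, {"xyz": [0.00045, -0.0069, 0], "turn": [0, 0, 0]}, {"xyz": [0.00045, -0.0069, 0], "turn": [0, 0, 0]}]}}

```text
clock: 5.68
eef_pos: [510.5, 24.2, 51.4]
eef_rot: [3.142, -0.0, -3.074]
wrist_force: [-1.4, 1.6, 2.6]
finger_gap: -0.1
```

Call:
{"name": "arm_command", "arguments": {"deltas": [{"xyz": [0.00045, -0.0069, 0], "turn": [0, 0, 0]}, {"xyz": [0.00045, -0.0069, 0], "turn": [0, 0, 0]}, {"xyz": [0.00045, -0.0069, 0], "turn": [0, 0, 0]}, {"xyz": [0.00045, -0.0069, 0], "turn": [0, 0, 0]}, {"xyz": [0.00045, -0.0069, 0], "turn": [0, 0, 0]}, {"xyz": [0.00045, -0.0069, 0], "turn": [0, 0, 0]}, {"xyz": [0.00045, -0.0069, 0], "turn": [0, 0, 0]}, {"xyz": [0.00045, -0.0069, 0], "turn": [0, 0, 0]}]}}

```text
clock: 6.68
eef_pos: [514.1, -31.0, 51.5]
eef_rot: [-3.142, 0.0, -3.074]
wrist_force: [-0.4, 2.7, 2.4]
finger_gap: 0.8
```

Call:
{"name": "arm_command", "arguments": {"deltas": [{"xyz": [0.00045, -0.0069, 0], "turn": [0, 0, 0]}, {"xyz": [0.00045, -0.0069, 0], "turn": [0, 0, 0]}, {"xyz": [0.00045, -0.0069, 0], "turn": [0, 0, 0]}, {"xyz": [0.00045, -0.0069, 0], "turn": [0, 0, 0]}, {"xyz": [0.00045, -0.0069, 0], "turn": [0, 0, 0]}, {"xyz": [0.00045, -0.0069, 0], "turn": [0, 0, 0]}, {"xyz": [0.00045, -0.0069, 0], "turn": [0, 0, 0]}, {"xyz": [0.00045, -0.0069, 0], "turn": [0, 0, 0]}, {"xyz": [0.00045, -0.0069, 0], "turn": [0, 0, 0]}, {"xyz": [0.0004, -0.0065, 0], "turn": [0, 0, 0]}, {"xyz": [0, 0, 0], "turn": [0, 0, 0]}, {"xyz": [0, 0, 0], "turn": [0, 0, 0]}]}}

```text
clock: 8.18
eef_pos: [518.6, -99.4, 51.5]
eef_rot: [-3.141, 0.0, -3.074]
wrist_force: [0.1, -2.2, 2.8]
finger_gap: 0.4
```

```bash
python3 - <<'E'
from h import *
F=[]
for n in ("side","top","wrist","side","side"):
    s=read_state(); F.append(np.r_[s["eef_pos"],s["wrist_force"]]); c=camera(n)
    if n=="wrist": print(s["eef_rot"])
    cv2.imwrite(f"pics/{n}5.png",c["color"][:,:,::-1])
F=np.array(F);print(F.round(2)); print(F.mean(0).round(2),read_state()["qd"].round(4),read_state()["clock"])
a=cv2.imread("pics/side5.png"); cv2.imwrite("pics/s5c.png",cv2.resize(a[130:240,280:410],None,fx=5,fy=5,interpolation=cv2.INTER_CUBIC))
E
```

```text
[-3.14125673e+00  1.62363846e-04 -3.07427358e+00]
[[ 5.1857e+02 -9.9370e+01  5.1500e+01  6.0000e-02 -2.2100e+00  2.8300e+00]
 [ 5.1858e+02 -9.9260e+01  5.1530e+01  2.4000e-01 -2.3300e+00  2.1700e+00]
 [ 5.1854e+02 -9.9180e+01  5.1500e+01  1.6000e-01 -1.9100e+00  2.9900e+00]
 [ 5.1853e+02 -9.9150e+01  5.1500e+01  1.7000e-01 -2.0100e+00  2.7300e+00]
 [ 5.1854e+02 -9.9100e+01  5.1500e+01  4.0000e-02 -1.3300e+00  3.4500e+00]]
[ 5.1855e+02 -9.9210e+01  5.1510e+01  1.3000e-01 -1.9600e+00  2.8300e+00] [-0.001   0.0004 -0.0018 -0.0005  0.0002  0.001 ] 8.425
```

View pics/wrist5.png

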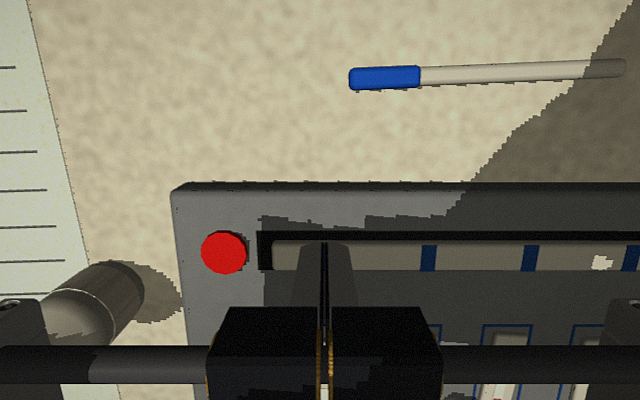

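View pics/s5c.png

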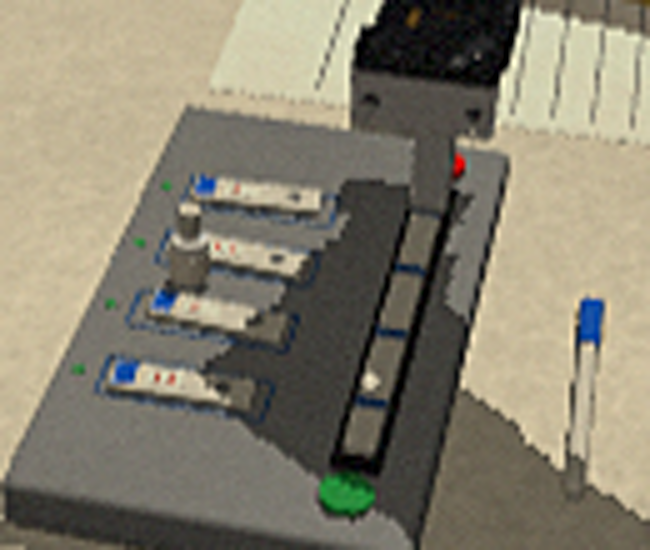

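The wrist view shows the next two marks at columns 428 and 530, so the covered last mark should be at about 327. The finger seam is at about 324, so the tips are on the last mark. Four green lamps are lit beside the cassettes, and nothing has moved. Fz is steady at 2.8 N, so I'm handing in.

```bash
python3 -c "
from cell import *
print(sign_off()); s=read_state(); print(s['clock'],s['eef_pos'],s['wrist_force'])"
```

```text
the job is handed in; nothing more can be done
None
the job is handed in; nothing more can be done
```

I ran the shut fingertips along the touch bar in one stroke, from the mark nearest the green disc (mark0) to the one nearest the red disc (mark3). I then handed the job in at about 8.4 s with the tips still resting on mark3. `sign_off()` gives no verdict, so I can't confirm the result.

- **Pressure:** the upward force was about 2.9 N on mark0 and about 2.8 N on mark3, with readings of 2.4 to 2.6 N between. The fingertips stayed about 40.5 mm above the table, so the bar was down about 3.5–4 mm, well short of the 9 mm limit.
- **Position:** in the last wrist view the fingertips were within about 3 px (roughly 2 mm) of where mark3 should be.
- **Other things:** nothing looked disturbed in the last side and wrist views. Four green lamps beside the cassettes were lit after the stroke.
- **Disagreements:** the side camera put the marks about 3 mm further along the bar than the top and wrist views. I used a weighted position, well inside the 14 mm limit. One move call was refused for missing "turn" fields and I sent it again, with no effect on the job.

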